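# Unlatch and open the pass-through gate of a food-bank counter guard

### The job

Open the pass-through gate in the mesh guard on the counter: press its thumb lever gently right down so that the latch bar lifts clear of the catch, keep it down while you push the gate away from the robot past the catch, then swing the gate slowly on until it stands about square to the guard or a little past it and leave it so, with the lever let go and the bar dropped. Do not shove the gate while the bar is still in the catch or lean hard on the lever at its stop, and leave the groceries standing where they are.

Things in the scene. Friction and masses are not known exactly. Their poses are not given: they have to be found in the camera images.
- guard: Mesh guard fixed across the counter: dark green 25 mm square posts, 255 mm high, wire mesh between; 835 mm long, one gate in its middle. Origin: counter level, middle of the gate's opening, plane of the mesh. x: square to the guard, away from the robot; y: along it to the hinge post; z up. Posts centred at y -410, -150 (latch post), +151.5 (hinge post), +410 mm.
- gate (a joint): Angle of the gate about its upright hinge, rad: 0 shut, grows as it swings away from the robot (guard +x), stop at 1.65. Starts latched at 0 to 0.01; the catch leaves about 0.015 of play. Stiff hinge (0.15 N m friction, no spring): it stays where it is left. Gate about 0.9 kg.
- gate_hinge (a point): On the hinge line at counter level, guard x +14.5, y +133 mm; its axes turn with the gate (the guard's axes when shut). In them the gate spans y -3 to -262, z 22 to 250 mm; its square tubes are 18 mm thick (x -23.5 to -5.5), the top tube at z 232 to 250. The robot-side face, x -23.5, is free of fittings along the top tube.
- thumb_lever: Plain steel lever through a slot in the gate's lock plate; origin on its pivot pin (pin along the gate) at gate_hinge x -14.5, y -200, z 207 mm. Pad on the robot's side; on the far side its tail carries an adjusting screw under the latch bar. Pressing the pad lifts the bar until the bar meets its guide, a rigid stop. Spring return: 1 to 2 N starts it, 3 to 8 N reaches the stop.
- thumb_pad (a point): Middle of the top face of the thumb pad, a steel plate 38 mm (out from the gate) x 32 mm (along it), rolled outer edge, sloping 0.3 rad at rest, outer end higher. At rest at x -56, y -200, z 220 mm in gate_hinge's axes. The screw is set differently each time: 1 to 13 mm of lost motion at the pad before the bar starts, and the stop comes after 14 to 25 mm, so it must be felt. Open above.
- latch_bar: Gravity latch bar on the gate's far side: flat steel, 150 mm long, 14 high, 7 thick, along the gate. Origin on its pivot, gate_hinge x +7, y -150, z 218 mm; its free end (nose) points to the latch post through a guide staple on the gate's stile, which stops it when bar_nose has risen 16 mm. About 0.13 kg; falls by itself to level.
- bar_nose (a point): Underside of the latch bar over the edge of the tooth nearer the hinge, 125 mm from the bar's pivot; z 211 mm in gate_hinge's axes when the bar is down.
- catch: Steel hook on the far face of the latch post: an upright tooth 16 mm wide, 8 mm thick, beyond the bar, with a ramp falling away behind. Origin: middle of the tooth's top edge, guard x +33, y -150 mm. Bolted through a slot, so its height differs from start to start, z 224.5 to 226 mm: bar_nose must rise 13.5 to 15 mm to clear it. The bar is past the ramp once the gate is beyond 0.15 rad.
- can: Food can 74 mm across, 110 mm tall, standing on the robot's side of the guard. Origin: centre of its underside. A bystander.
- jar: Jar with a white cap, 72 mm across, 120 mm tall, on the robot's side of the guard. Origin: centre of its underside. A bystander.
- juice: Dark juice bottle with a white cap, 84 mm across, 220 mm tall, on the far side of the guard, clear of the gate's swing. Origin: centre of its underside. A bystander.
- carton: Plain white drink carton 70 x 70 mm, 193 mm tall with its grey screw cap, on the far side, clear of the gate's swing. Origin: centre of its underside. A bystander.

How it is judged:
On the way, in this order (a step that is already met when the one before it is completed fails the run):
1. the thumb lever is pressed and has lifted the latch bar's nose above the tooth of the catch, the gate still shut (z of bar_nose in the frame of catch above 0 m and value of joint gate below 0.05 rad and contact force between any of the fingers, the arm and thumb_lever above 0.5 N), for 0.1 s.
2. the gate is pushed past the catch (value of joint gate above 0.2 rad), for 0.1 s.
At the end, for the whole second after the job is handed in: The gate stands at rest at 1.3 rad (75 degrees) or more, up to its stop; the latch bar has dropped (nose within 5 mm of its rest on the gate), the thumb lever is back up (pad within 4 mm of its rest), and the groceries stand within 20 mm of where they were (value of joint gate above 1.3 rad and velocity of joint gate between -0.05 and 0.05 rad/s and z of bar_nose in the frame of gate_hinge below 0.216 m and z of thumb_pad in the frame of gate_hinge above 0.216 m and distance of each of can, jar, juice, carton from where it was at the start of the episode below 0.02 m); the robot touches nothing.
It fails at once if more than 16 N on the thumb lever (leaning on it at its stop) (contact force between any of the fingers, the arm and thumb_lever above 16 N).
It fails at once if the gate shoved against the catch: more than 15 N between the latch bar and the catch (contact force between latch_bar and catch above 15 N).
It fails at once if the gate flung: faster than 2.5 rad/s (velocity of joint gate above 2.5 rad/s).
It fails at once if a grocery item moved by more than 20 mm or tipped (distance of any of can, jar, juice, carton from where it was at the start of the episode above 0.02 m or angle between any of can, jar, juice, carton's own z axis and vertical above 0.3 rad).
It also fails if it takes over 72 s, if anything falls off the work surface, if the arm or the gripper's body presses on something with over 40 N, if the wrist force passes 120 N, or if a joint passes its speed limit or range.

### The arm

A 6-joint arm with a two-finger parallel gripper is mounted at the origin on the work surface. World frame = base frame: x ahead of the robot, y to its left, z up, the work surface at z = 0. Lengths are in m, angles in rad, forces in N, time in s.
With the tool pointing down it reaches from about 0.4 to 0.925 m from the base axis. Payload 3.4 kg.
Tool frame: the origin (TCP) lies between the finger pads; the fingertips stand 19 mm ahead of it and the grasp point (between the pads) is the TCP; z points along the fingers, y is the direction in which the jaws open and shut (so a half turn about z gives the same grasp; the last joint's range is limited). The gripper opens to 85 mm and grips with 20 to 120 N. Pads are 22 mm wide; open, the fingers measure 114 mm over their backs; the gripper's body (76 mm by 85 mm) begins 54 mm behind the grasp point. The pads swing forward as they close: fully open they stand 13 mm farther back than shut.
Start: joints at [-1.375, 0.307, 1.506, -0, 1.328, -0.073], TCP at [0.153, -0.554, 0.25] pointing down, gripper open.
Joint ranges: [-3.12, 3.12], [-1.05, 2.28], [0.14, 2.33], [-1.42, 4.57], [0.1, 2.73], [-2.68, 2.68]. Speed limits (rad/s): [2.57, 2.57, 3.14, 3.14, 3.14, 3.14].

### API

Orientations are given as a unit quaternion [x, y, z, w].
In Python, from workcell import env gives the robot as it stands. The module is installed in compiled form; this text tells all that it offers.
- The arm moves only by the shell command python3 -m jog 'ROWS' [OPENING]. ROWS is JSON, a list of rows, each an object of numbers: "dx", "dy", "dz": the shift along the world's x, y, z in cm; "ax", "ay", "az": the turn, a rotation vector about the world's x, y, z in rad. A call has 1 to 20 rows; each row is the pose to reach, as a shift and turn from the pose commanded when the call began; what a row does not reach only later rows make up. A row lasts 1/8 s, in which the tool goes at most 62.5 mm and 10.7 degrees, less where a joint would pass 70% of its speed; a pose out of reach is approached as far as the arm can. A call with a gripper value outside its range is refused whole. OPENING is the finger opening in cm, from 0 to 8.54, set as the call begins (- or left out, the last holds). The fingers move at their own pace and stop on an object; the grip force is fixed at half the most. Time passes only in rows, so rows that repeat a pose let the fingers close. It gives the time, the measured TCP pose, the force and the opening at its end, in the units of the state.
- env.state(): the state, without advancing time (a new reading comes with each control period).
- env.capture(name): name is "scene" or "top"; returns a dict with "img" (480x640x3 uint8, red, green, blue), "vfov" (degrees; the focal length in pixels is half the picture's height over the tangent of half this angle, whatever the lens; pixels are square), "cx", "cy" (the principal point, pixels), "k1" (the pictures are not rectified: a ray, as slopes to the right and down, at radius r is drawn at 1 + k1 r^2 times it, then the intrinsics apply), "R" (3x3) and "t" (3): a world point X has camera coordinates R X + t. Camera axes: x right, y down, z forward; pixel columns grow to the right and rows downward; lengths in m; the calibration is good to about 2 mm. A picture is of the moment at which its call begins. There is no depth.
- env.sign_off(): hands the job in, once; it reports no verdict.
The state is a dict: "time_s": time; "joint_pos": joint angles; "qd": joint speeds; "effort": joint torques, N m; "ee_pos": TCP position; "tool_rot": TCP orientation; "ft_force": force on the tool from outside, world axes, zero at the start; "wrist_torque": the same for the moment, N m; "grip_width": opening from 0.0 (shut) to 1.0 (fully open).
Only numpy, scipy, OpenCV 4.12 (cv2) and the standard library are available. Lean on these libraries where they do the work, as an engineer would, in place of code of your own. Each camera call takes 0.05 s, during which the arm holds its last target.

## Working session

There is one attempt and no reset: what is moved stays moved. The work goes in short steps, Python scripts to look and compute and a shell command to move; the robot and the scene stay as the last step left them, time stands still between calls to the robot, and variables do not carry over. Pictures are saved under pics/ and viewed, and the job is handed in when it is done.

```bash
mkdir -p pics; python3 - <<'E'
from workcell import env
import cv2,json,numpy as np
s=env.state()
for k,v in s.items(): print(k,np.round(v,4))
for n in("scene","top"):
    c=env.capture(n); cv2.imwrite(f"pics/{n}0.png",c["img"][:,:,::-1])
    print(n,{k:np.round(v,4).tolist() for k,v in c.items() if k!="img"})
E
```

```text
time_s 0.0
joint_pos [-1.3745  0.3075  1.5077  0.      1.3284 -0.0735]
qd [-0.0008  0.0002 -0.0008  0.0003  0.0011 -0.0009]
effort [ 3.00000e-04 -4.57559e+01 -2.51917e+01 -3.00000e-04  1.31000e-02
 -0.00000e+00]
ee_pos [ 0.1531 -0.5536  0.2494]
tool_rot [ 0.9909  0.1345 -0.     -0.001 ]
ft_force [-0.0182 -0.1006  0.6788]
wrist_torque [-0.0478  0.0359 -0.0185]
grip_width 0.9995
scene {'vfov': 56.6368, 'cx': 326.8368, 'cy': 243.717, 'k1': 0.0058, 'R': [[0.8906, 0.4544, -0.0185], [0.349, -0.7091, -0.6127], [-0.2915, 0.5392, -0.7901]], 't': [-0.4394, -0.1227, 1.2256]}
top {'vfov': 43.9532, 'cx': 321.0118, 'cy': 246.0372, 'k1': -0.1341, 'R': [[-0.0194, -0.9998, -0.0056], [-0.9843, 0.0201, -0.1756], [0.1756, 0.0021, -0.9845]], 't': [-0.0349, 0.5196, 1.2972]}
```

View pics/scene0.png

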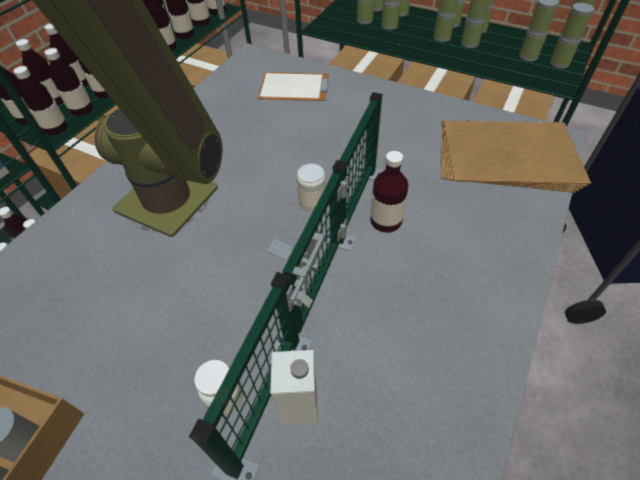

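View pics/top0.png

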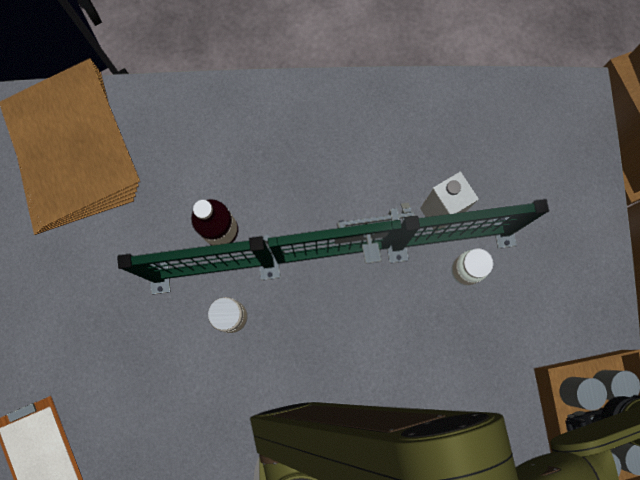

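Top view (up = world +x, left = +y): the guard runs from about (125,262) to (541,207). The latch post is near (410,228), the hinge post near (258,245) and the pad near (373,250). I'll enlarge these.

```bash
python3 - <<'E'
import cv2
a=cv2.imread("pics/top0.png")
cv2.imwrite("pics/t_a.png",cv2.resize(a[190:290,100:300],None,fx=4,fy=4,interpolation=cv2.INTER_CUBIC))
cv2.imwrite("pics/t_b.png",cv2.resize(a[170:290,360:560],None,fx=4,fy=4,interpolation=cv2.INTER_CUBIC))
a=cv2.imread("pics/scene0.png")
cv2.imwrite("pics/s_a.png",cv2.resize(a[140:340,250:400],None,fx=3,fy=3,interpolation=cv2.INTER_CUBIC))
E
```

```text
(no output)
```

View pics/t_a.png

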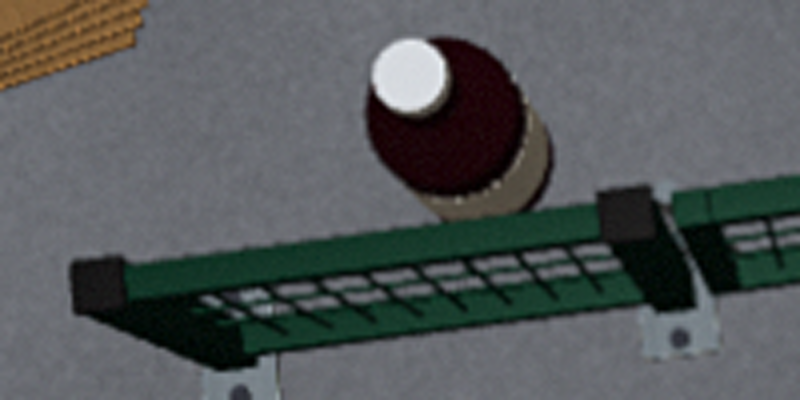

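View pics/t_b.png

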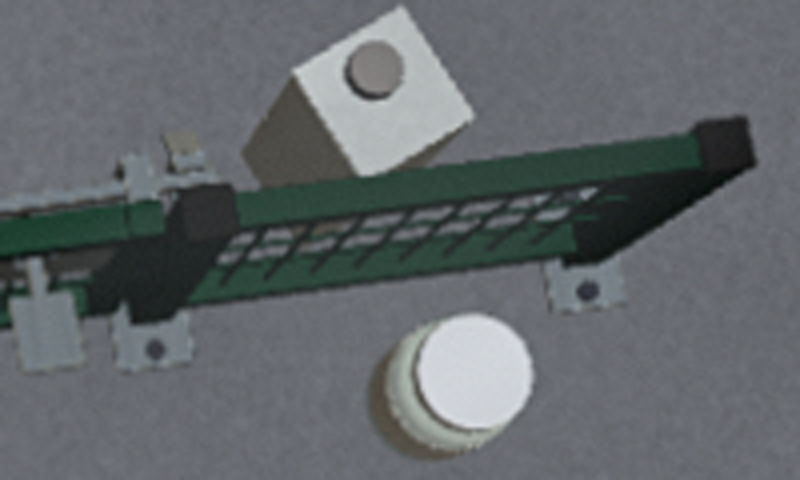

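View pics/s_a.png

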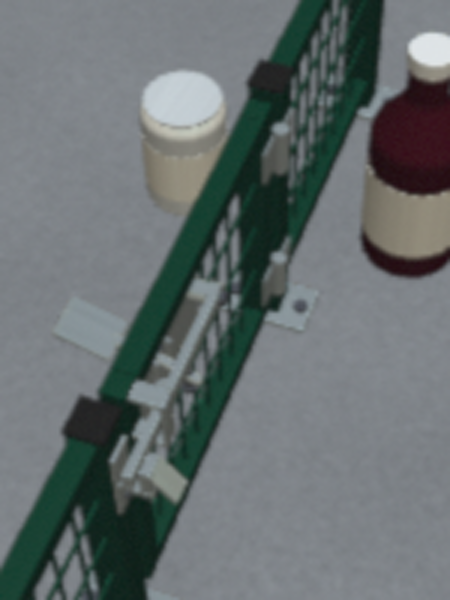

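```bash
cat > h.py <<'E'
import numpy as np, cv2
from workcell import env
from scipy.optimize import least_squares
C={}
def cam(n):
    if n not in C:C[n]=env.capture(n)
    return C[n]
def proj(c,X):
    X=np.atleast_2d(X);p=X@np.array(c["R"]).T+c["t"];s=p[:,:2]/p[:,2:]
    r2=(s**2).sum(1,keepdims=True);f=240/np.tan(np.radians(c["vfov"])/2)
    return f*s*(1+c["k1"]*r2)+[c["cx"],c["cy"]]
def onz(c,uv,z):
    g=least_squares(lambda q:(proj(c,[q[0],q[1],z])[0]-uv),[0.6,0]).x
    return g
E
cat > fit.py <<'E'
from h import *
t=cam("top");s=cam("scene")
obs=[("top",-410,(541,206.3)),("top",-150,(412.25,223)),("top",151.5,(256.75,243.5)),("top",410,(124.5,261.5)),("scene",151.5,(340,166)),("scene",-150,(282,280))]
def G(q,p):
    x,y,a=q;p=np.array(p)/1000;c,sn=np.cos(a),np.sin(a)
    return np.array([x+c*p[0]-sn*p[1],y+sn*p[0]+c*p[1],p[2]])
def f(q): return np.concatenate([proj(cam(n),G(q,[0,y,255]))[0]-uv for n,y,uv in obs])
r=least_squares(f,[0.6,0,0]);q=r.x
print(q,np.round(r.fun.reshape(-1,2),2))
hx,hy=14.5,133
pts=dict(pad=G(q,[hx-56,hy-200,220]),pivot=G(q,[hx-14.5,hy-200,207]),hinge=G(q,[hx,hy,0]),topfree=G(q,[hx-23.5,hy-250,241]),catch=G(q,[33,-150,225]),latchpost=G(q,[0,-150,255]))
for k,v in pts.items(): print(k,np.round(v,4),proj(t,v)[0].round(1),proj(s,v)[0].round(1))
print("obs pad top 371.5,251.25 scene 280,249.3")
print("groceries: jar,can,..",[onz(t,uv,z).round(3) for uv,z in [((478,263.5),.12),((226,314),.11),((202.5,209),.22),((454,187),.19)]])
E
python3 fit.py
```

```text
[ 0.5066822  -0.07272826  0.11491937] [[ 0.87 -0.99]
 [ 0.04 -0.55]
 [-0.54 -0.21]
 [-0.7  -0.35]
 [-0.13 -1.04]
 [-1.54 -0.04]]
pad [ 0.4731 -0.144   0.22  ] [371.4 252.4] [280.2 248.9]
pivot [ 0.5144 -0.1393  0.207 ] [367.8 233.1] [301.1 259. ]
hinge [0.5058 0.0611 0.    ] [275.7 255.9] [342.4 248. ]
topfree [ 0.5112 -0.19    0.241 ] [395.3 230.7] [284.3 268. ]
catch [ 0.5567 -0.218   0.225 ] [407.4 209.6] [299.7 294.9]
latchpost [ 0.5239 -0.2217  0.255 ] [412.3 222.4] [280.5 280. ]
obs pad top 371.5,251.25 scene 280,249.3
groceries: jar,can,.. [array([ 0.461, -0.38 ]), array([0.365, 0.159]), array([0.568, 0.19 ]), array([ 0.611, -0.322])]
```

```bash
cat > tgt.py <<'E'
from h import *
Q=np.array([0.5067,-0.0727,0.1149])
def g2w(x,y,th=0):  # gate_hinge axes mm -> world m, gate at th
    c,s=np.cos(th),np.sin(th); gx,gy=14.5+c*x-s*y,133+s*x+c*y; gx/=1000;gy/=1000
    c,s=np.cos(Q[2]),np.sin(Q[2]); return np.array([Q[0]+c*gx-s*gy,Q[1]+s*gx+c*gy])
def w2g(X,th=0):
    d=np.array(X)-g2w(0,0); a=Q[2]+th;c,s=np.cos(a),np.sin(a); return 1000*np.array([c*d[0]+s*d[1],-s*d[0]+c*d[1]])
E
python3 - <<'E'
from tgt import *
from scipy.spatial.transform import Rotation as R
s=env.state()
m=R.from_quat(s["tool_rot"]).as_matrix();print(m.round(3))
ang=np.arctan2(-m[1,1],-m[0,1]);print("B dir",ang,"az",1.5708+Q[2]-.45-ang)
w=g2w(-53,-171);print(w,100*(w-s["ee_pos"][:2]))
E
```

```text
[[ 0.964  0.267 -0.   ]
 [ 0.267 -0.964  0.001]
 [ 0.    -0.001 -1.   ]]
B dir 1.8405805785828033 az -0.6048805785828033
[ 0.47281046 -0.11486336] [31.96564735 43.89642038]
```

```bash
python3 -m jog '[{"dz":4},{"dx":4,"dy":5.5,"dz":7,"az":-0.1},{"dx":8,"dy":10,"dz":7,"az":-0.2},{"dx":12,"dy":15,"dz":7,"az":-0.3},{"dx":16,"dy":20,"dz":7,"az":-0.4},{"dx":20,"dy":26,"dz":7,"az":-0.5},{"dx":24,"dy":32,"dz":7,"az":-0.6},{"dx":28,"dy":38,"dz":7,"az":-0.6},{"dx":32,"dy":43.9,"dz":7,"az":-0.6},{"dx":32,"dy":43.9,"dz":7,"az":-0.6},{"dx":32,"dy":43.9,"dz":4,"az":-0.6},{"dx":32,"dy":43.9,"dz":4,"az":-0.6},{"dx":32,"dy":43.9,"dz":4,"az":-0.6}]' 5.0
python3 - <<'E'
from h import *
from workcell import env
for n in("scene","top"): cv2.imwrite(f"pics/{n}1.png",cam(n)["img"][:,:,::-1])
s=cam("scene")["img"][:,:,::-1];cv2.imwrite("pics/s1c.png",cv2.resize(s[140:340,200:400],None,fx=3,fy=3,interpolation=cv2.INTER_CUBIC))
E
```

```text
validation failed for argument at $[0]...
```

View pics/s1c.png

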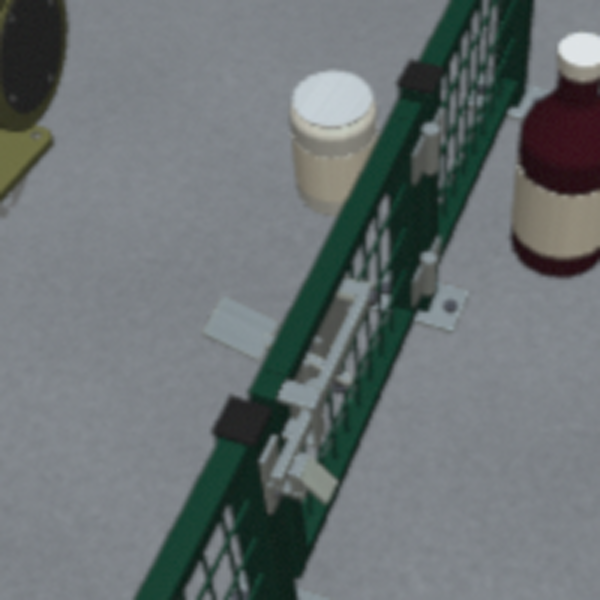

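View pics/top1.png

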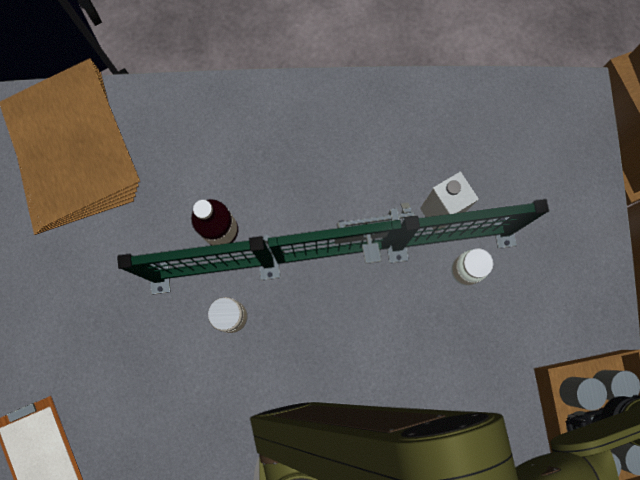

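The move was refused and nothing moved. Each row probably needs all six keys, so I'll test that with a small lift.

```bash
python3 -m jog '[{"dx":0,"dy":0,"dz":2,"ax":0,"ay":0,"az":0}]' 5.0
```

```text
time_s: 0.42
ee_pos: [0.153, -0.5529, 0.2687]
tool_rot: [0.991, 0.134, -0.0, -0.002]
ft_force: [-0.1, -0.7, -0.3]
grip_width: 0.815
```

```bash
python3 -m jog '[{"dx":0,"dy":0,"dz":4,"ax":0,"ay":0,"az":0},{"dx":4,"dy":5.5,"dz":5,"ax":0,"ay":0,"az":-0.1},{"dx":8,"dy":10,"dz":5,"ax":0,"ay":0,"az":-0.2},{"dx":12,"dy":15,"dz":5,"ax":0,"ay":0,"az":-0.3},{"dx":16,"dy":20,"dz":5,"ax":0,"ay":0,"az":-0.4},{"dx":20,"dy":26,"dz":5,"ax":0,"ay":0,"az":-0.5},{"dx":24,"dy":32,"dz":5,"ax":0,"ay":0,"az":-0.6},{"dx":28,"dy":38,"dz":5,"ax":0,"ay":0,"az":-0.6},{"dx":32,"dy":43.9,"dz":5,"ax":0,"ay":0,"az":-0.6},{"dx":32,"dy":43.9,"dz":5,"ax":0,"ay":0,"az":-0.6},{"dx":32,"dy":43.9,"dz":2,"ax":0,"ay":0,"az":-0.6},{"dx":32,"dy":43.9,"dz":2,"ax":0,"ay":0,"az":-0.6},{"dx":32,"dy":43.9,"dz":2,"ax":0,"ay":0,"az":-0.6}]' 5.0
cat > snap.py <<'E'
from h import *
import sys
k=sys.argv[1]
ims=[]
for n,(y0,y1,x0,x1) in (("scene",(150,350,200,400)),("top",(160,320,270,470))):
    a=cam(n)["img"][:,:,::-1];ims.append(a)
    cv2.imwrite(f"pics/{n}{k}.png",a)
    cv2.imwrite(f"pics/{n}{k}c.png",cv2.resize(a[y0:y1,x0:x1],None,fx=3,fy=3,interpolation=cv2.INTER_CUBIC))
E
python3 snap.py 2
```

```text
time_s: 2.05
ee_pos: [0.4733, -0.1156, 0.2909]
tool_rot: [0.986, -0.165, 0.0, 0.0]
ft_force: [-0.1, -0.4, -0.0]
grip_width: 0.584
```

View pics/scene2c.png

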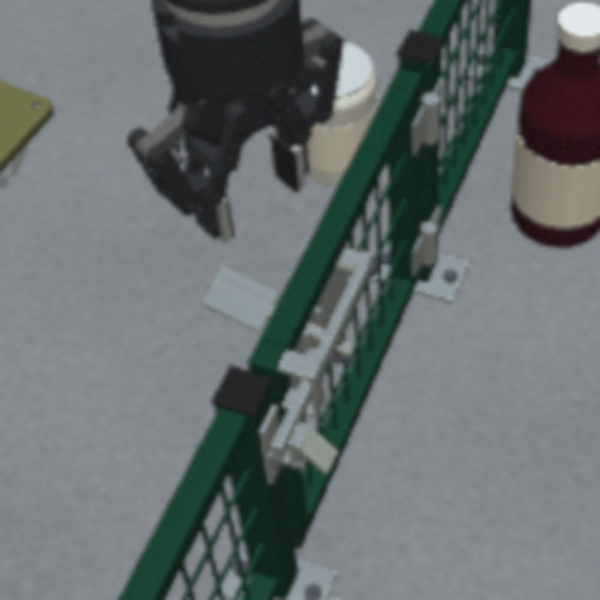

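View pics/top2c.png

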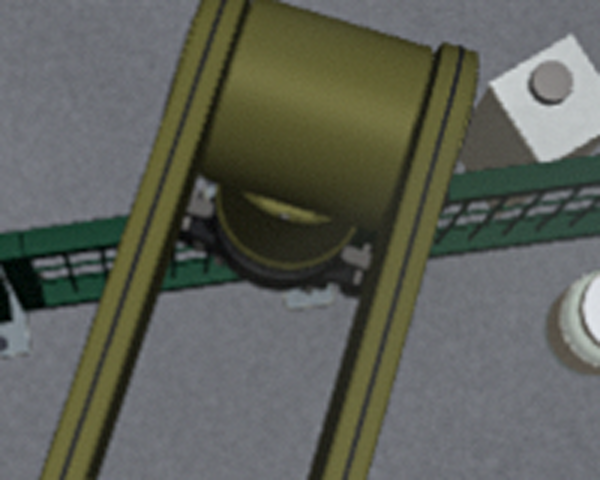

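```bash
python3 - <<'E'
from tgt import *
s=cam("scene");e=env.state()["ee_pos"];print(e, w2g(e[:2]))
a=1.236
for o,nm in((1,"B"),(-1,"A")):
  for r in (25,32,40):
    p=e[:2]+o*r/1000*np.array([np.cos(a),np.sin(a)])
    print(nm,r,w2g(p).round(1),[ (z,((proj(s,[*p,z])[0]-[200,150])*3).round(0)) for z in(.27,.28)])
E
```

```text
[ 0.47360275 -0.11602019  0.29140215] [ -52.34556079 -172.24003456]
B 25 [ -41.5 -149.7] [(0.27, array([287., 193.])), (0.28, array([286., 182.]))]
B 32 [ -38.4 -143.4] [(0.27, array([296., 187.])), (0.28, array([295., 176.]))]
B 40 [ -35.  -136.2] [(0.27, array([306., 180.])), (0.28, array([305., 169.]))]
A 25 [ -63.2 -194.8] [(0.27, array([225., 237.])), (0.28, array([223., 226.]))]
A 32 [ -66.3 -201.1] [(0.27, array([216., 243.])), (0.28, array([214., 232.]))]
A 40 [ -69.7 -208.3] [(0.27, array([205., 250.])), (0.28, array([203., 240.]))]
```

The scene view shows finger A right above the pad and finger B short of the top tube. Tips are about 18 mm below the TCP. Descending.

```bash
python3 -m jog '[{"dx":0,"dy":0,"dz":-1,"ax":0,"ay":0,"az":0},{"dx":0,"dy":0,"dz":-2,"ax":0,"ay":0,"az":0},{"dx":0,"dy":0,"dz":-3,"ax":0,"ay":0,"az":0},{"dx":0,"dy":0,"dz":-3.5,"ax":0,"ay":0,"az":0},{"dx":0,"dy":0,"dz":-3.5,"ax":0,"ay":0,"az":0},{"dx":0,"dy":0,"dz":-3.5,"ax":0,"ay":0,"az":0}]'
for i in 1 2 3 4; do :; done
python3 snap.py 3
```

```text
time_s: 2.95
ee_pos: [0.4735, -0.1152, 0.2555]
tool_rot: [0.986, -0.164, 0.0, 0.0]
ft_force: [-0.1, -0.1, 0.2]
grip_width: 0.584
```

View pics/scene3c.png

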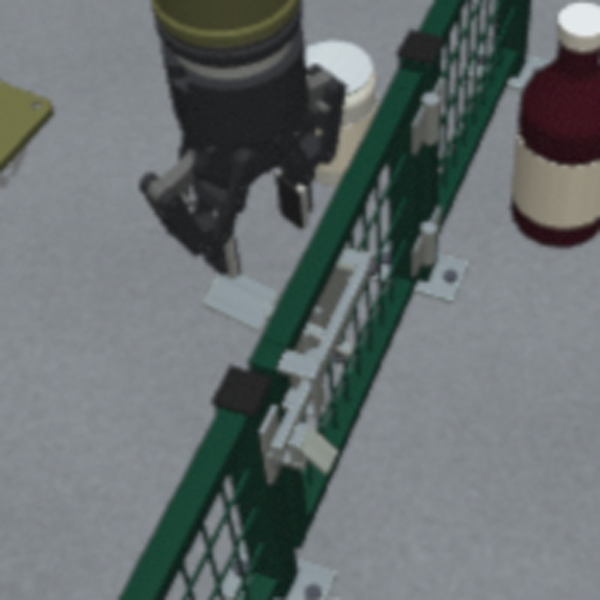

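Finger A's tip at (230,272) will land on the outer half of the pad. I'll feel downward from here.

```bash
python3 -m jog '[{"dx":0,"dy":0,"dz":-0.4,"ax":0,"ay":0,"az":0},{"dx":0,"dy":0,"dz":-0.8,"ax":0,"ay":0,"az":0},{"dx":0,"dy":0,"dz":-0.8,"ax":0,"ay":0,"az":0}]'
python3 -m jog '[{"dx":0,"dy":0,"dz":-0.3,"ax":0,"ay":0,"az":0},{"dx":0,"dy":0,"dz":-0.3,"ax":0,"ay":0,"az":0}]'
python3 -m jog '[{"dx":0,"dy":0,"dz":-0.3,"ax":0,"ay":0,"az":0},{"dx":0,"dy":0,"dz":-0.3,"ax":0,"ay":0,"az":0}]'
```

```text
time_s: 3.42
ee_pos: [0.4729, -0.1151, 0.2468]
tool_rot: [0.986, -0.164, -0.001, -0.0]
ft_force: [1.5, 0.2, 0.3]
grip_width: 0.584
time_s: 3.68
ee_pos: [0.4731, -0.1152, 0.2441]
tool_rot: [0.986, -0.164, -0.0, -0.0]
ft_force: [0.1, -0.1, -0.4]
grip_width: 0.584
time_s: 3.92
ee_pos: [0.4734, -0.1153, 0.2413]
tool_rot: [0.986, -0.164, 0.0, 0.0]
ft_force: [0.3, -0.4, 1.1]
grip_width: 0.58
```

```bash
python3 -m jog '[{"dx":0,"dy":0,"dz":-0.2,"ax":0,"ay":0,"az":0},{"dx":0,"dy":0,"dz":-0.2,"ax":0,"ay":0,"az":0}]'
python3 -m jog '[{"dx":0,"dy":0,"dz":-0.2,"ax":0,"ay":0,"az":0},{"dx":0,"dy":0,"dz":-0.2,"ax":0,"ay":0,"az":0}]'
```

```text
time_s: 4.18
ee_pos: [0.4731, -0.1153, 0.2393]
tool_rot: [0.986, -0.164, -0.0, 0.0]
ft_force: [-0.7, -0.2, 1.7]
grip_width: 0.588
time_s: 4.42
ee_pos: [0.4731, -0.1154, 0.2372]
tool_rot: [0.986, -0.164, -0.0, 0.0]
ft_force: [-0.7, -0.7, 1.2]
grip_width: 0.586
```

Contact came at about z 0.242, with the spring starting at about 1.5 N. Continuing down.

```bash
for i in 1; do python3 -m jog '[{"dx":0,"dy":0,"dz":-0.2,"ax":0,"ay":0,"az":0},{"dx":0,"dy":0,"dz":-0.2,"ax":0,"ay":0,"az":0}]'|grep -E 'pos|force'; python3 -m jog '[{"dx":0,"dy":0,"dz":-0.2,"ax":0,"ay":0,"az":0},{"dx":0,"dy":0,"dz":-0.2,"ax":0,"ay":0,"az":0}]'|grep -E 'pos|force';  python3 -m jog '[{"dx":0,"dy":0,"dz":-0.2,"ax":0,"ay":0,"az":0},{"dx":0,"dy":0,"dz":-0.2,"ax":0,"ay":0,"az":0}]'|grep -E 'pos|force'; done
```

```text
ee_pos: [0.4732, -0.1153, 0.2352]
ft_force: [0.2, -1.7, 1.3]
ee_pos: [0.4732, -0.1152, 0.2331]
ft_force: [-0.9, -1.5, 1.6]
ee_pos: [0.4731, -0.1151, 0.2311]
ft_force: [-2.2, -1.3, 2.1]
```

```bash
python3 -m jog '[{"dx":0,"dy":0,"dz":-0.1,"ax":0,"ay":0,"az":0},{"dx":0,"dy":0,"dz":-0.1,"ax":0,"ay":0,"az":0}]'|grep -E 'pos|force'; python3 -m jog '[{"dx":0,"dy":0,"dz":-0.1,"ax":0,"ay":0,"az":0},{"dx":0,"dy":0,"dz":-0.1,"ax":0,"ay":0,"az":0}]'|grep -E 'pos|force|wid'; python3 snap.py 4
```

```text
ee_pos: [0.4731, -0.1152, 0.2302]
ft_force: [-0.8, -0.6, 2.9]
ee_pos: [0.4731, -0.1151, 0.2292]
ft_force: [-1.2, -1.3, 1.6]
grip_width: 0.583
```

View pics/scene4c.png

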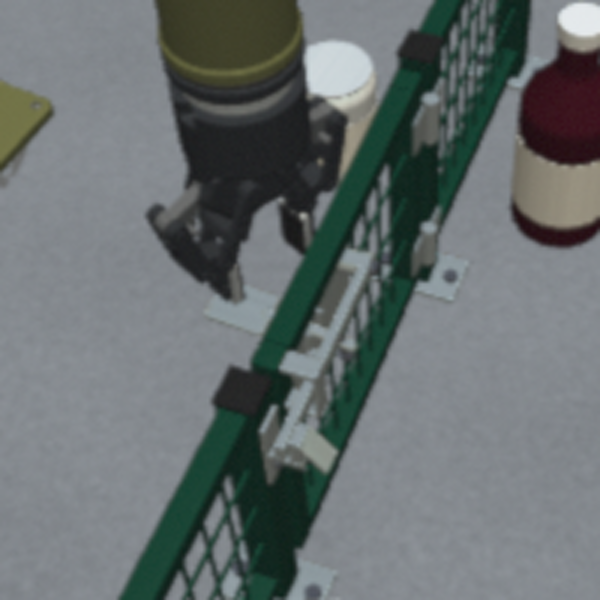

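```bash
python3 -m jog '[{"dx":0,"dy":0,"dz":-0.1,"ax":0,"ay":0,"az":0},{"dx":0,"dy":0,"dz":-0.1,"ax":0,"ay":0,"az":0}]'|grep -E 'pos|force'; python3 -m jog '[{"dx":0,"dy":0,"dz":-0.1,"ax":0,"ay":0,"az":0},{"dx":0,"dy":0,"dz":-0.1,"ax":0,"ay":0,"az":0}]'|grep -E 'pos|force|wid'
```

```text
ee_pos: [0.4733, -0.1151, 0.2282]
ft_force: [-1.5, -1.1, 1.8]
ee_pos: [0.4733, -0.1152, 0.2272]
ft_force: [-1.0, -0.1, 2.2]
grip_width: 0.586
```

```bash
python3 -m jog '[{"dx":0,"dy":0,"dz":-0.06,"ax":0,"ay":0,"az":0},{"dx":0,"dy":0,"dz":-0.06,"ax":0,"ay":0,"az":0}]'|grep -E 'pos|force'; python3 -m jog '[{"dx":0,"dy":0,"dz":-0.06,"ax":0,"ay":0,"az":0},{"dx":0,"dy":0,"dz":-0.06,"ax":0,"ay":0,"az":0}]'|grep -E 'pos|force|wid'
```

```text
ee_pos: [0.4732, -0.1152, 0.2267]
ft_force: [-1.4, -0.4, 2.2]
ee_pos: [0.4732, -0.1152, 0.2261]
ft_force: [-2.0, 0.0, 1.8]
grip_width: 0.583
```

```bash
python3 -m jog '[{"dx":0,"dy":0,"dz":-0.06,"ax":0,"ay":0,"az":0},{"dx":0,"dy":0,"dz":-0.06,"ax":0,"ay":0,"az":0}]'|grep -E 'pos|force'; python3 -m jog '[{"dx":0,"dy":0,"dz":-0.06,"ax":0,"ay":0,"az":0},{"dx":0,"dy":0,"dz":-0.06,"ax":0,"ay":0,"az":0}]'|grep -E 'pos|force|wid'; python3 snap.py 5
```

```text
ee_pos: [0.4732, -0.1152, 0.2255]
ft_force: [-1.5, 0.3, 2.7]
ee_pos: [0.4732, -0.1152, 0.2249]
ft_force: [-1.1, 0.3, 3.5]
grip_width: 0.586
```

View pics/scene5c.png

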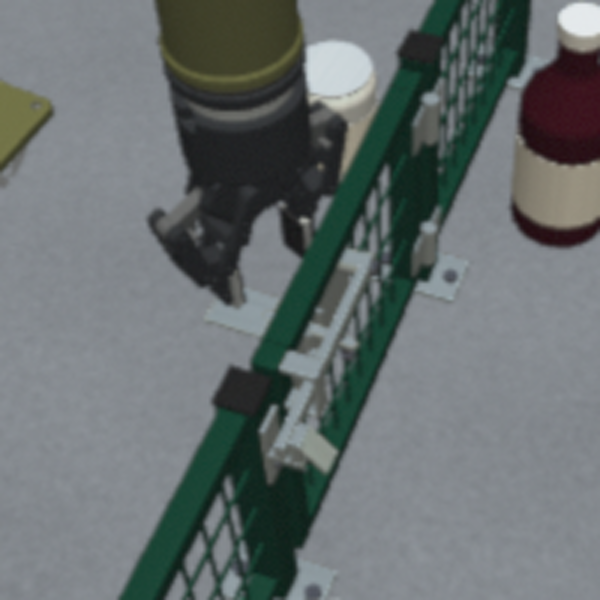

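```bash
python3 -m jog '[{"dx":0,"dy":0,"dz":-0.1,"ax":0,"ay":0,"az":0},{"dx":0,"dy":0,"dz":-0.1,"ax":0,"ay":0,"az":0}]'|grep -E 'pos|force'; python3 -m jog '[{"dx":0,"dy":0,"dz":-0.1,"ax":0,"ay":0,"az":0},{"dx":0,"dy":0,"dz":-0.1,"ax":0,"ay":0,"az":0}]'|grep -E 'pos|force|wid'
```

```text
ee_pos: [0.4732, -0.1152, 0.2239]
ft_force: [-2.1, 0.2, 3.9]
ee_pos: [0.4731, -0.1152, 0.2229]
ft_force: [-2.6, -0.0, 4.6]
grip_width: 0.582
```

```bash
python3 -m jog '[{"dx":0,"dy":0,"dz":-0.06,"ax":0,"ay":0,"az":0},{"dx":0,"dy":0,"dz":-0.06,"ax":0,"ay":0,"az":0}]'|grep -E 'pos|force'; python3 -m jog '[{"dx":0,"dy":0,"dz":-0.06,"ax":0,"ay":0,"az":0},{"dx":0,"dy":0,"dz":-0.06,"ax":0,"ay":0,"az":0}]'|grep -E 'pos|force|wid'
```

```text
ee_pos: [0.4731, -0.1152, 0.2224]
ft_force: [-3.0, 0.5, 5.1]
ee_pos: [0.4731, -0.1152, 0.2218]
ft_force: [-3.4, -0.7, 4.4]
grip_width: 0.584
```

```bash
python3 -m jog '[{"dx":0,"dy":0,"dz":-0.06,"ax":0,"ay":0,"az":0},{"dx":0,"dy":0,"dz":-0.06,"ax":0,"ay":0,"az":0}]'|grep -E 'pos|force'; python3 -m jog '[{"dx":0,"dy":0,"dz":-0.06,"ax":0,"ay":0,"az":0},{"dx":0,"dy":0,"dz":-0.06,"ax":0,"ay":0,"az":0}]'|grep -E 'pos|force|wid'; python3 snap.py 6
```

```text
ee_pos: [0.4732, -0.1152, 0.2212]
ft_force: [-2.6, 0.3, 5.2]
ee_pos: [0.4732, -0.1152, 0.2209]
ft_force: [-4.0, 0.7, 7.0]
grip_width: 0.585
```

View pics/scene6c.png

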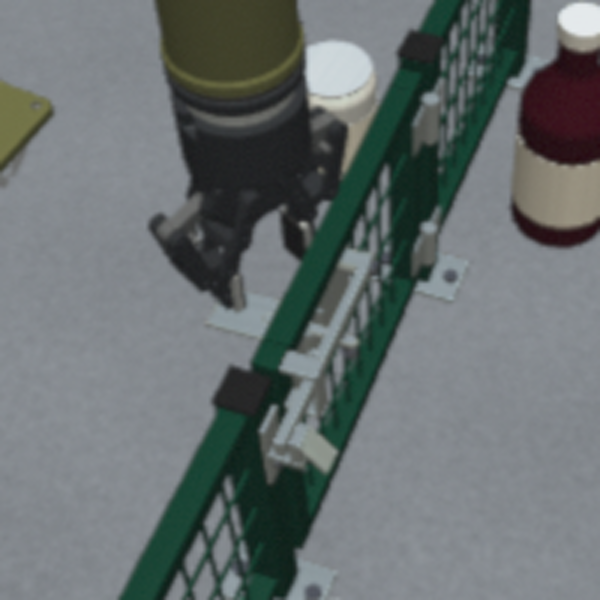

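```bash
cat > nose.py <<'E'
import cv2,numpy as np,sys
r=[cv2.resize(cv2.imread(f"pics/scene{k}.png")[265:320,275:315],None,fx=6,fy=6,interpolation=cv2.INTER_CUBIC) for k in sys.argv[2:]]
cv2.imwrite(sys.argv[1],np.hstack(r))
E
python3 nose.py pics/nose1.png 3 5 6
```

```text
(no output)
```

View pics/nose1.png

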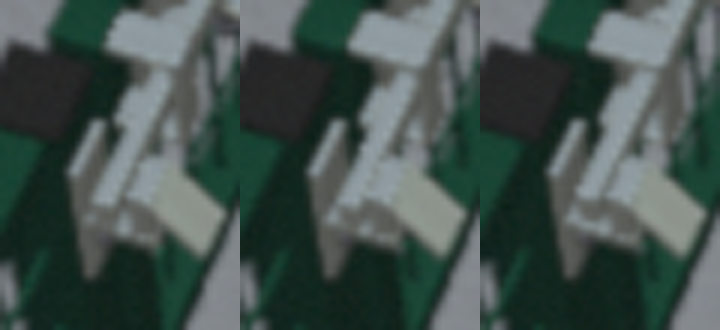

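```bash
python3 - <<'E'
from tgt import *
s=cam("scene")
for nm,y,x in(("edge",-275,7),("tip",-300,7),("far",-275,10.5),("fartip",-300,10.5)):
  for th in (0,16):
    L=-y-150; z=(218+7+th*L/125)/1000
    print(nm,th,((proj(s,[*g2w(x,y),z])[0]-[275,265])*6).round(0))
print("tooth",((proj(s,[*g2w(33-14.5,-283),.225])[0]-[275,265])*6).round(0))
E
```

```text
edge 0 [122. 146.]
edge 16 [118. 116.]
tip 0 [ 88. 216.]
tip 16 [ 82. 181.]
far 0 [133. 149.]
far 16 [129. 119.]
fartip 0 [ 99. 220.]
fartip 16 [ 94. 185.]
tooth [148. 180.]
```

```bash
python3 - <<'E'
import cv2,numpy as np
r=[cv2.resize(cv2.imread(f"pics/scene{k}.png")[270:310,283:310],None,fx=14,fy=14,interpolation=cv2.INTER_CUBIC) for k in (3,6)]
r=[cv2.convertScaleAbs(x,alpha=1.4) for x in r]
cv2.imwrite("pics/nose2.png",np.hstack(r))
E
```

```text
(no output)
```

View pics/nose2.png

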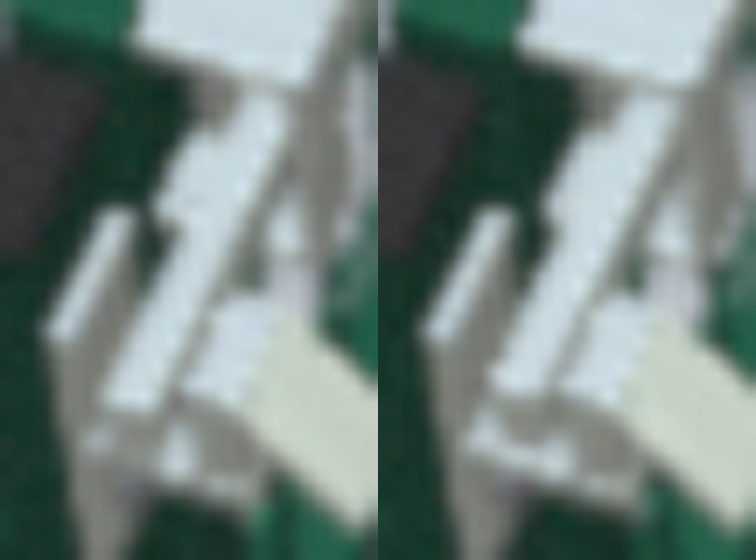

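```bash
python3 -m jog '[{"dx":0,"dy":0,"dz":0,"ax":0,"ay":0,"az":0}]'|grep -E 'pos|force'; python3 -c "
from workcell import env
s=env.state();print(s['time_s'],s['ft_force'],s['wrist_torque'])"; python3 -m jog '[{"dx":-0.15,"dy":0,"dz":0,"ax":0,"ay":0,"az":0.05},{"dx":-0.15,"dy":0,"dz":0,"ax":0,"ay":0,"az":0.05},{"dx":-0.15,"dy":0,"dz":0,"ax":0,"ay":0,"az":0.05}]'; python3 -c "
from workcell import env
s=env.state();print(s['ft_force'],s['wrist_torque'])"
```

```text
ee_pos: [0.4732, -0.1152, 0.2209]
ft_force: [-3.7, -0.3, 6.5]
9.15 [-3.72741433 -0.27277072  6.481897  ] [-0.0386907   0.57200896 -0.08705628]
time_s: 9.52
ee_pos: [0.472, -0.1152, 0.2208]
tool_rot: [0.99, -0.14, 0.0, -0.0]
ft_force: [-2.1, 1.1, 5.3]
grip_width: 0.585
[-2.06190672  1.09388417  5.25771264] [-0.01260599  0.4801483  -0.06258734]
```

The z moment (-0.087) says all the force is at finger A, so B isn't touching the gate. The nose is up about 3 mm so far. Continuing.

```bash
python3 -m jog '[{"dx":0,"dy":0,"dz":-0.06,"ax":0,"ay":0,"az":0},{"dx":0,"dy":0,"dz":-0.06,"ax":0,"ay":0,"az":0}]'|grep -E 'pos|force'; python3 -m jog '[{"dx":0,"dy":0,"dz":-0.06,"ax":0,"ay":0,"az":0},{"dx":0,"dy":0,"dz":-0.06,"ax":0,"ay":0,"az":0}]'|grep -E 'pos|force|wid'
```

```text
ee_pos: [0.472, -0.1152, 0.2201]
ft_force: [-2.7, 0.5, 5.0]
ee_pos: [0.4721, -0.1151, 0.2195]
ft_force: [-2.3, 0.8, 5.0]
grip_width: 0.585
```

```bash
python3 -m jog '[{"dx":0,"dy":0,"dz":-0.06,"ax":0,"ay":0,"az":0},{"dx":0,"dy":0,"dz":-0.06,"ax":0,"ay":0,"az":0}]'|grep -E 'pos|force'; python3 -m jog '[{"dx":0,"dy":0,"dz":-0.06,"ax":0,"ay":0,"az":0},{"dx":0,"dy":0,"dz":-0.06,"ax":0,"ay":0,"az":0}]'|grep -E 'pos|force|wid'; python3 -c "
from workcell import env
s=env.state();print(s['time_s'],s['ft_force'],s['wrist_torque'])"
```

```text
ee_pos: [0.4721, -0.1152, 0.2189]
ft_force: [-2.2, 1.7, 5.4]
ee_pos: [0.4722, -0.1152, 0.2184]
ft_force: [-2.0, 1.1, 5.2]
grip_width: 0.582
10.525 [-2.0060029   1.074951    5.18773085] [-0.0519963   0.36823036 -0.0584622 ]
```

```bash
python3 -m jog '[{"dx":0,"dy":0,"dz":-0.06,"ax":0,"ay":0,"az":0},{"dx":0,"dy":0,"dz":-0.06,"ax":0,"ay":0,"az":0}]'|grep -E 'pos|force'; python3 -m jog '[{"dx":0,"dy":0,"dz":-0.06,"ax":0,"ay":0,"az":0},{"dx":0,"dy":0,"dz":-0.06,"ax":0,"ay":0,"az":0}]'|grep -E 'pos|force|wid'
```

```text
ee_pos: [0.4722, -0.1152, 0.2178]
ft_force: [-2.5, 1.3, 6.0]
ee_pos: [0.4722, -0.1152, 0.2173]
ft_force: [-1.8, 0.6, 6.2]
grip_width: 0.587
```

```bash
python3 -m jog '[{"dx":0,"dy":0,"dz":-0.06,"ax":0,"ay":0,"az":0},{"dx":0,"dy":0,"dz":-0.06,"ax":0,"ay":0,"az":0}]'|grep -E 'pos|force'; python3 -m jog '[{"dx":0,"dy":0,"dz":-0.06,"ax":0,"ay":0,"az":0},{"dx":0,"dy":0,"dz":-0.06,"ax":0,"ay":0,"az":0}]'|grep -E 'pos|force|wid'; python3 -c "
from workcell import env
s=env.state();print(s['time_s'],s['ft_force'],s['wrist_torque'])"
```

```text
ee_pos: [0.4722, -0.1152, 0.2168]
ft_force: [-2.7, 0.4, 6.8]
ee_pos: [0.4722, -0.1152, 0.2163]
ft_force: [-3.9, 1.4, 7.3]
grip_width: 0.584
11.525 [-3.93309558  1.3619841   7.28367499] [0.06644094 0.27392569 0.20851107]
```

```bash
python3 snap.py 7; python3 - <<'E'
import cv2,numpy as np
r=[cv2.resize(cv2.imread(f"pics/scene{k}.png")[270:310,283:310],None,fx=9,fy=9,interpolation=cv2.INTER_CUBIC) for k in (3,6,7)]
cv2.imwrite("pics/nose3.png",cv2.convertScaleAbs(np.hstack(r),alpha=1.4))
E
```

```text
(no output)
```

View pics/nose3.png

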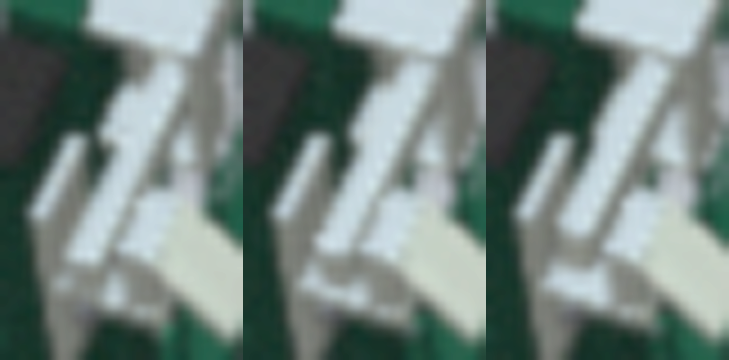

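View pics/scene7c.png

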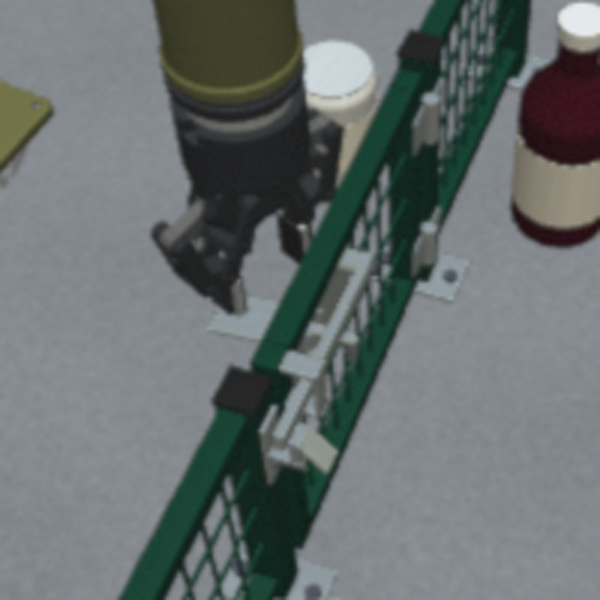

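The nose is at roughly 10.7 mm. The moment now turns positive, so finger B's linkage is touching the top tube. I'll swing B back about finger A before pressing on.

```bash
python3 -m jog '[{"dx":-0.15,"dy":0.04,"dz":0,"ax":0,"ay":0,"az":0.05},{"dx":-0.3,"dy":0.08,"dz":0,"ax":0,"ay":0,"az":0.1},{"dx":-0.3,"dy":0.08,"dz":0,"ax":0,"ay":0,"az":0.1}]'; python3 -c "
from workcell import env
s=env.state();print(s['ft_force'],s['wrist_torque'])"
```

```text
time_s: 12.0
ee_pos: [0.4696, -0.115, 0.2163]
tool_rot: [0.996, -0.09, 0.001, 0.001]
ft_force: [-1.0, -0.8, 5.9]
grip_width: 0.583
[-0.99228082 -0.80771888  5.89485934] [-0.30016917  0.26076165 -0.01665604]
```

```bash
python3 -m jog '[{"dx":0,"dy":0,"dz":-0.06,"ax":0,"ay":0,"az":0},{"dx":0,"dy":0,"dz":-0.06,"ax":0,"ay":0,"az":0}]'|grep -E 'pos|force'; python3 -m jog '[{"dx":0,"dy":0,"dz":-0.06,"ax":0,"ay":0,"az":0},{"dx":0,"dy":0,"dz":-0.06,"ax":0,"ay":0,"az":0}]'|grep -E 'pos|force|wid'; python3 -c "
from workcell import env
s=env.state();print(s['ft_force'],s['wrist_torque'])"
```

```text
ee_pos: [0.4697, -0.115, 0.2156]
ft_force: [-2.6, -0.7, 5.8]
ee_pos: [0.4698, -0.115, 0.215]
ft_force: [-1.6, -0.4, 5.5]
grip_width: 0.587
[-1.59116398 -0.44405086  5.54772952] [-0.29797701  0.28095678 -0.0594845 ]
```

```bash
python3 -m jog '[{"dx":0,"dy":0,"dz":-0.06,"ax":0,"ay":0,"az":0},{"dx":0,"dy":0,"dz":-0.06,"ax":0,"ay":0,"az":0}]'|grep -E 'pos|force'; python3 -m jog '[{"dx":0,"dy":0,"dz":-0.06,"ax":0,"ay":0,"az":0},{"dx":0,"dy":0,"dz":-0.06,"ax":0,"ay":0,"az":0}]'|grep -E 'pos|force|wid'
```

```text
ee_pos: [0.4699, -0.115, 0.2144]
ft_force: [-2.0, -0.6, 5.4]
ee_pos: [0.47, -0.115, 0.2138]
ft_force: [-0.6, -1.1, 6.2]
grip_width: 0.591
```

```bash
python3 -m jog '[{"dx":0,"dy":0,"dz":-0.05,"ax":0,"ay":0,"az":0},{"dx":0,"dy":0,"dz":-0.05,"ax":0,"ay":0,"az":0}]'|grep -E 'pos|force'; python3 -c "
from workcell import env
s=env.state();print(s['ft_force'],s['wrist_torque'])"
```

```text
ee_pos: [0.4701, -0.115, 0.2134]
ft_force: [-2.1, -1.0, 6.2]
[-2.06665115 -1.03898771  6.19253802] [-0.2757453   0.15510955 -0.02530096]
```

```bash
python3 -m jog '[{"dx":0,"dy":0,"dz":-0.05,"ax":0,"ay":0,"az":0},{"dx":0,"dy":0,"dz":-0.05,"ax":0,"ay":0,"az":0}]'|grep -E 'pos|force'; python3 -c "
from workcell import env
s=env.state();print(s['ft_force'],s['wrist_torque'])"
```

```text
ee_pos: [0.4702, -0.115, 0.213]
ft_force: [-1.0, -0.2, 6.1]
[-0.99379561 -0.22952885  6.06946393] [-0.20310647  0.08854245 -0.03534981]
```

```bash
python3 -m jog '[{"dx":0,"dy":0,"dz":-0.05,"ax":0,"ay":0,"az":0},{"dx":0,"dy":0,"dz":-0.05,"ax":0,"ay":0,"az":0}]'|grep -E 'pos|force'; python3 -c "
from workcell import env
s=env.state();print(s['ft_force'],s['wrist_torque'])"
```

```text
ee_pos: [0.4703, -0.115, 0.2125]
ft_force: [-0.6, 0.2, 5.0]
[-0.60376426  0.20384377  5.00897178] [-0.27214854  0.07290108 -0.00821336]
```

```bash
python3 -m jog '[{"dx":0,"dy":0,"dz":-0.05,"ax":0,"ay":0,"az":0},{"dx":0,"dy":0,"dz":-0.05,"ax":0,"ay":0,"az":0}]'|grep -E 'pos|force'; python3 -c "
from workcell import env
s=env.state();print(s['time_s'],s['ft_force'],s['wrist_torque'])"; python3 snap.py 8; python3 - <<'E'
import cv2,numpy as np
r=[cv2.resize(cv2.imread(f"pics/scene{k}.png")[270:310,283:310],None,fx=9,fy=9,interpolation=cv2.INTER_CUBIC) for k in (3,7,8)]
cv2.imwrite("pics/nose4.png",cv2.convertScaleAbs(np.hstack(r),alpha=1.4))
E
```

```text
ee_pos: [0.4704, -0.115, 0.212]
ft_force: [-0.3, -1.0, 6.2]
14.0 [-0.2915817  -0.97690562  6.21583488] [-0.21145798  0.09995726 -0.02065515]
```

View pics/nose4.png

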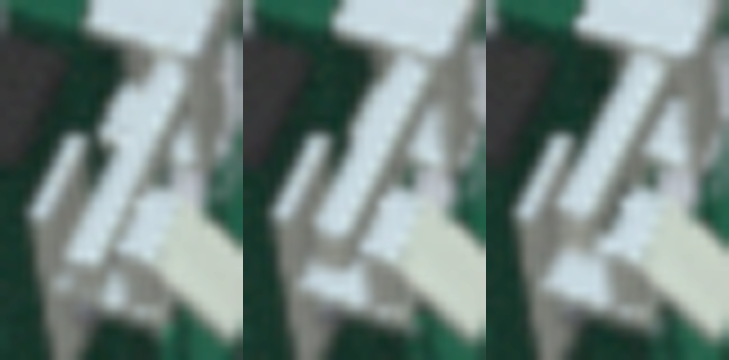

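View pics/scene8c.png

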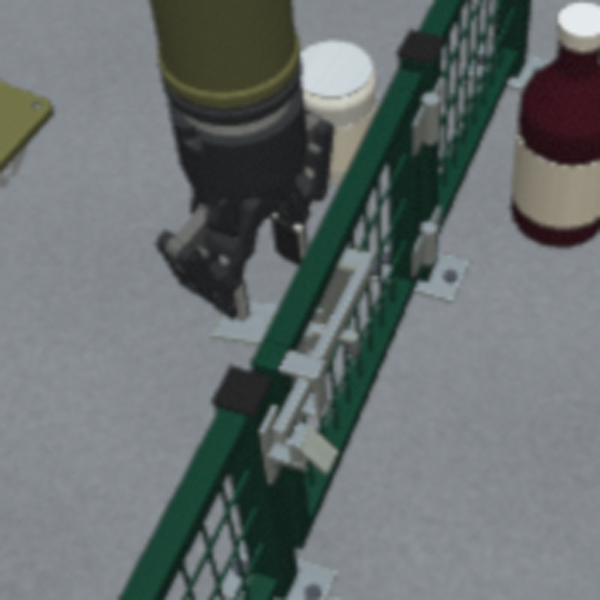

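The nose is at roughly 14 to 15 mm and the stop isn't felt yet. I'll use smaller steps.

```bash
python3 -m jog '[{"dx":0,"dy":0,"dz":-0.04,"ax":0,"ay":0,"az":0},{"dx":0,"dy":0,"dz":-0.04,"ax":0,"ay":0,"az":0}]'|grep -E 'pos|force'
```

```text
ee_pos: [0.4705, -0.115, 0.2117]
ft_force: [-0.7, -0.3, 5.5]
```

```bash
python3 -m jog '[{"dx":0,"dy":0,"dz":-0.04,"ax":0,"ay":0,"az":0},{"dx":0,"dy":0,"dz":-0.04,"ax":0,"ay":0,"az":0}]'|grep -E 'pos|force'; python3 -c "
from workcell import env
s=env.state();print(s['time_s'],s['ft_force'],s['wrist_torque'])"
```

```text
ee_pos: [0.4706, -0.115, 0.2113]
ft_force: [-0.5, -0.4, 5.4]
14.6 [-0.51429865 -0.35839081  5.36651005] [-0.19661995  0.02416602  0.04505455]
```

```bash
python3 -m jog '[{"dx":0,"dy":0,"dz":-0.04,"ax":0,"ay":0,"az":0},{"dx":0,"dy":0,"dz":-0.04,"ax":0,"ay":0,"az":0}]'|grep -E 'pos|force'; python3 -c "
from workcell import env
s=env.state();print(s['time_s'],s['ft_force'],s['wrist_torque'])"
```

```text
ee_pos: [0.4707, -0.115, 0.211]
ft_force: [0.6, -0.6, 5.6]
14.85 [ 0.5675075  -0.64095123  5.61550729] [-0.21054815 -0.01246415 -0.03825034]
```

```bash
python3 -m jog '[{"dx":0,"dy":0,"dz":-0.04,"ax":0,"ay":0,"az":0},{"dx":0,"dy":0,"dz":-0.04,"ax":0,"ay":0,"az":0}]'|grep -E 'pos|force'
```

```text
ee_pos: [0.4707, -0.115, 0.2106]
ft_force: [-0.7, 0.6, 6.7]
```

```bash
python3 -m jog '[{"dx":0,"dy":0,"dz":-0.04,"ax":0,"ay":0,"az":0},{"dx":0,"dy":0,"dz":-0.04,"ax":0,"ay":0,"az":0}]'|grep -E 'pos|force'
```

```text
ee_pos: [0.4708, -0.115, 0.2103]
ft_force: [-1.1, -0.0, 6.8]
```

```bash
python3 -m jog '[{"dx":0,"dy":0,"dz":-0.04,"ax":0,"ay":0,"az":0},{"dx":0,"dy":0,"dz":-0.04,"ax":0,"ay":0,"az":0}]'|grep -E 'pos|force'; python3 -c "
from workcell import env
s=env.state();print(s['time_s'],s['ft_force'],s['wrist_torque'])"
```

```text
ee_pos: [0.4709, -0.115, 0.21]
ft_force: [-0.1, 0.0, 7.2]
15.6 [-0.08882993  0.04858673  7.17474253] [-0.19061126  0.02733528  0.02671164]
```

```bash
python3 -m jog '[{"dx":0,"dy":0,"dz":-0.04,"ax":0,"ay":0,"az":0},{"dx":0,"dy":0,"dz":-0.04,"ax":0,"ay":0,"az":0}]'|grep -E 'pos|force'; python3 snap.py 9; python3 - <<'E'
import cv2,numpy as np
r=[cv2.resize(cv2.imread(f"pics/scene{k}.png")[270:310,283:310],None,fx=9,fy=9,interpolation=cv2.INTER_CUBIC) for k in (3,8,9)]
cv2.imwrite("pics/nose5.png",cv2.convertScaleAbs(np.hstack(r),alpha=1.4))
E
```

```text
ee_pos: [0.4709, -0.115, 0.2097]
ft_force: [-0.4, 0.1, 7.8]
```

View pics/nose5.png

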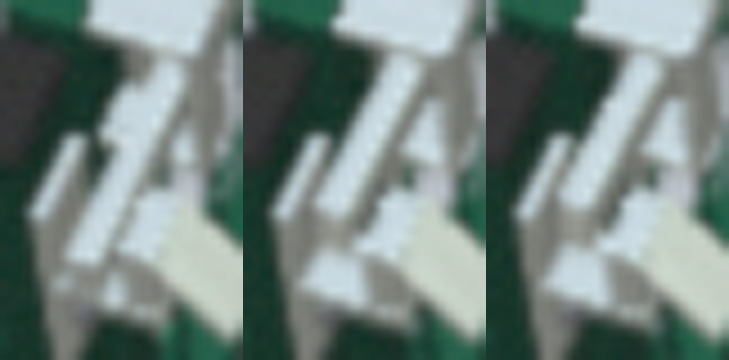

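The force has risen steadily since z 0.211 while the bar hasn't moved, so this is the stop. One small step more, then I'll carry the gate along its arc, turning the tool with it.

```bash
python3 -m jog '[{"dx":0,"dy":0,"dz":-0.04,"ax":0,"ay":0,"az":0},{"dx":0,"dy":0,"dz":-0.04,"ax":0,"ay":0,"az":0}]'|grep -E 'pos|force'; python3 -m jog '[{"dx":0.2,"dy":-0.03,"dz":0,"ax":0,"ay":0,"az":0.01},{"dx":0.4,"dy":-0.07,"dz":0,"ax":0,"ay":0,"az":0.02},{"dx":0.6,"dy":-0.1,"dz":0,"ax":0,"ay":0,"az":0.03},{"dx":0.8,"dy":-0.13,"dz":0,"ax":0,"ay":0,"az":0.04}]'; python3 -c "
from workcell import env
s=env.state();print(s['time_s'],s['ft_force'],s['wrist_torque'])"; python3 snap.py 10
```

```text
ee_pos: [0.471, -0.115, 0.2094]
ft_force: [-0.4, 0.3, 8.7]
time_s: 16.7
ee_pos: [0.4789, -0.1163, 0.2095]
tool_rot: [0.998, -0.07, 0.003, 0.001]
ft_force: [-0.3, 1.1, 8.7]
grip_width: 0.585
16.7 [-0.33898149  1.10319416  8.6884379 ] [-0.23564756  0.07132036  0.01343253]
```

View pics/scene10c.png

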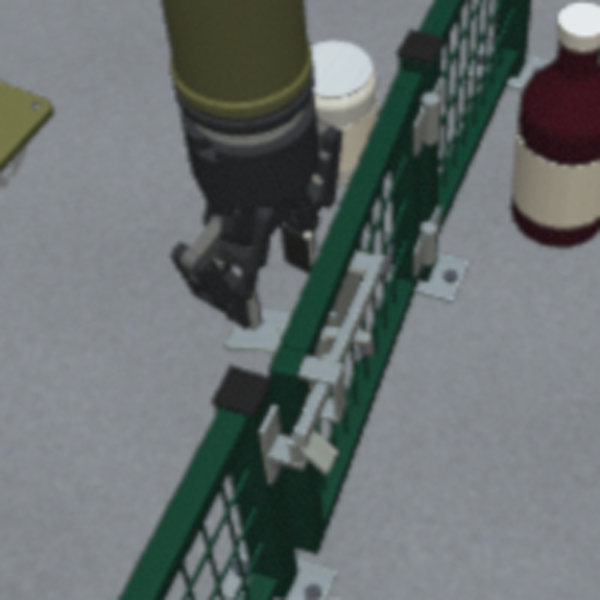

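The gate is swinging with the pad, and the bar (crop 320,400) rides over the tooth. Carrying on along the arc.

```bash
python3 -m jog '[{"dx":0.35,"dy":-0.05,"dz":0,"ax":0,"ay":0,"az":0.02},{"dx":0.7,"dy":-0.09,"dz":0,"ax":0,"ay":0,"az":0.04},{"dx":1.05,"dy":-0.12,"dz":0,"ax":0,"ay":0,"az":0.06},{"dx":1.4,"dy":-0.15,"dz":0,"ax":0,"ay":0,"az":0.08},{"dx":1.8,"dy":-0.18,"dz":0,"ax":0,"ay":0,"az":0.1}]'|grep -E 'pos|force'; python3 -m jog '[{"dx":0.35,"dy":-0.02,"dz":0,"ax":0,"ay":0,"az":0.02},{"dx":0.7,"dy":-0.03,"dz":0,"ax":0,"ay":0,"az":0.04},{"dx":1.05,"dy":-0.03,"dz":0,"ax":0,"ay":0,"az":0.06},{"dx":1.4,"dy":-0.02,"dz":0,"ax":0,"ay":0,"az":0.08},{"dx":1.8,"dy":0,"dz":0,"ax":0,"ay":0,"az":0.1}]'; python3 snap.py 11
```

```text
ee_pos: [0.4969, -0.1182, 0.2095]
ft_force: [0.1, 0.5, 8.7]
time_s: 18.05
ee_pos: [0.5149, -0.1182, 0.2095]
tool_rot: [1.0, 0.03, 0.002, 0.001]
ft_force: [-0.2, -1.3, 8.9]
grip_width: 0.587
```

View pics/scene11c.png

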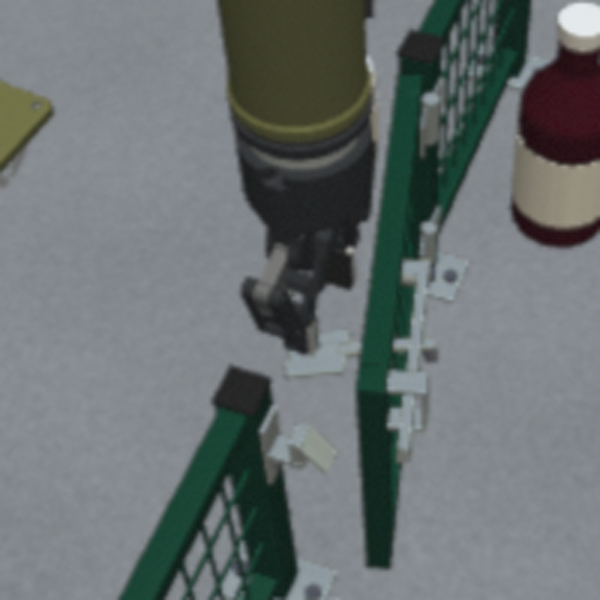

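```bash
cat > ang.py <<'E'
from tgt import *
import sys
u=(float(sys.argv[1]),float(sys.argv[2]));n=sys.argv[3] if len(sys.argv)>3 else "scene"
p=onz(cam(n),u,.25);g=w2g(p);print(p,g,"gate angle",np.arctan2(g[0]+14.5,-g[1]+0) if 0 else (np.arctan2(g[1],g[0])-np.arctan2(-262,-14.5)))
for th in np.arange(0,1.7,.1):
    print(round(th,1),proj(cam(n),[*g2w(-14.5,-262,th),.25])[0].round(1),end=";")
E
python3 ang.py 324 278
```

```text
[ 0.58635176 -0.18274595] [  52.0100798  -251.45219297] gate angle 0.2592497469484636
0.0 [285.7 271.9];0.1 [299.8 276.3];0.2 [314.5 279.4];0.3 [329.7 281.4];0.4 [345.2 282. ];0.5 [360.7 281.4];0.6 [376.  279.5];0.7 [390.7 276.3];0.8 [404.7 271.9];0.9 [417.8 266.4];1.0 [429.8 259.9];1.1 [440.5 252.6];1.2 [449.9 244.6];1.3 [457.8 236. ];1.4 [464.2 226.9];1.5 [469.  217.6];1.6 [472.4 208.1];
```

The gate is at about 0.26 rad with the bar past the ramp. The grip on the pad holds, so I'll ease the lever by 2 mm and keep carrying the gate round. Computing the arc first.

```bash
python3 - <<'E'
from tgt import *
s=env.state();e=s["ee_pos"][:2];h=g2w(0,0);r=e-h;print(h,r,s["joint_pos"])
for f in np.arange(.06,1.3,.06):
    c,q=np.cos(f),np.sin(f);d=np.array([[c,-q],[q,c]])@r-r;print(round(f,2),(100*d).round(1))
E
```

```text
[0.50585629 0.06108542] [ 0.00985374 -0.17925581] [-3.05400241e-01  2.75835513e-01  1.66484293e+00  4.84902195e-04
  1.19423200e+00  1.20515916e+00]
0.06 [1.1 0.1]
0.12 [2.1 0.2]
0.18 [3.2 0.5]
0.24 [4.2 0.7]
0.3 [5.3 1.1]
0.36 [6.3 1.5]
0.42 [7.2 2. ]
0.48 [8.2 2.5]
0.54 [9.1 3.1]
0.6 [9.9 3.7]
0.66 [10.8  4.4]
0.72 [11.6  5.1]
0.78 [12.3  5.9]
0.84 [13.   6.7]
0.9 [13.7  7.6]
0.96 [14.3  8.5]
1.02 [14.8  9.4]
1.08 [15.3 10.3]
1.14 [15.7 11.3]
1.2 [16.1 12.3]
1.26 [16.4 13.4]
```

```bash
python3 -m jog '[{"dx":0,"dy":0,"dz":0.1,"ax":0,"ay":0,"az":0},{"dx":0,"dy":0,"dz":0.2,"ax":0,"ay":0,"az":0},{"dx":0.5,"dy":0.05,"dz":0.2,"ax":0,"ay":0,"az":0.03},{"dx":1.1,"dy":0.1,"dz":0.2,"ax":0,"ay":0,"az":0.06},{"dx":1.6,"dy":0.15,"dz":0.2,"ax":0,"ay":0,"az":0.09},{"dx":2.1,"dy":0.2,"dz":0.2,"ax":0,"ay":0,"az":0.12},{"dx":2.7,"dy":0.35,"dz":0.2,"ax":0,"ay":0,"az":0.15},{"dx":3.2,"dy":0.5,"dz":0.2,"ax":0,"ay":0,"az":0.18},{"dx":3.7,"dy":0.6,"dz":0.2,"ax":0,"ay":0,"az":0.21},{"dx":4.2,"dy":0.7,"dz":0.2,"ax":0,"ay":0,"az":0.24}]'; python3 snap.py 12
```

```text
time_s: 19.45
ee_pos: [0.5567, -0.1113, 0.211]
tool_rot: [0.989, 0.15, 0.002, 0.001]
ft_force: [-0.5, -1.9, 5.9]
grip_width: 0.585
```

View pics/scene12c.png

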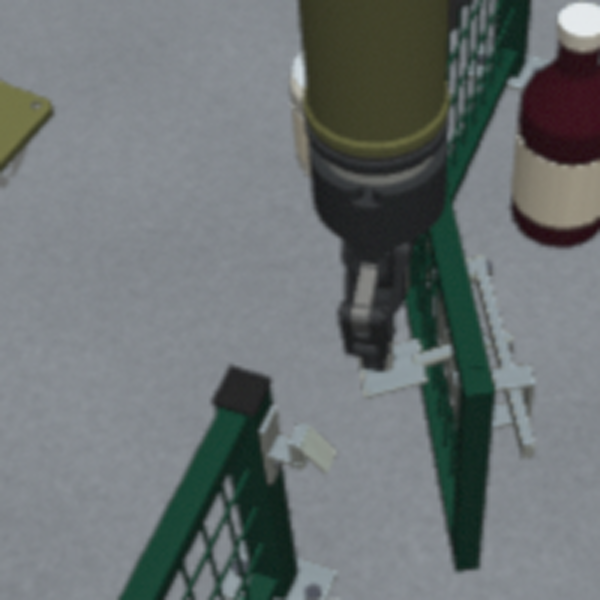

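The gate is at about 0.5 rad, as expected. Continuing.

```bash
python3 -m jog '[{"dx":0.5,"dy":0.2,"dz":0,"ax":0,"ay":0,"az":0.03},{"dx":1.1,"dy":0.4,"dz":0,"ax":0,"ay":0,"az":0.06},{"dx":1.6,"dy":0.6,"dz":0,"ax":0,"ay":0,"az":0.09},{"dx":2.1,"dy":0.8,"dz":0,"ax":0,"ay":0,"az":0.12},{"dx":2.6,"dy":1.05,"dz":0,"ax":0,"ay":0,"az":0.15},{"dx":3.0,"dy":1.3,"dz":0,"ax":0,"ay":0,"az":0.18},{"dx":3.5,"dy":1.55,"dz":0,"ax":0,"ay":0,"az":0.21},{"dx":4.0,"dy":1.8,"dz":0,"ax":0,"ay":0,"az":0.24},{"dx":4.45,"dy":2.1,"dz":0,"ax":0,"ay":0,"az":0.27},{"dx":4.9,"dy":2.4,"dz":0,"ax":0,"ay":0,"az":0.3},{"dx":5.3,"dy":2.7,"dz":0,"ax":0,"ay":0,"az":0.33},{"dx":5.7,"dy":3.0,"dz":0,"ax":0,"ay":0,"az":0.36}]'; python3 snap.py 13
```

```text
time_s: 21.05
ee_pos: [0.6148, -0.0818, 0.2114]
tool_rot: [0.946, 0.324, 0.003, 0.002]
ft_force: [1.6, -3.8, 5.2]
grip_width: 0.587
```

View pics/scene13.png

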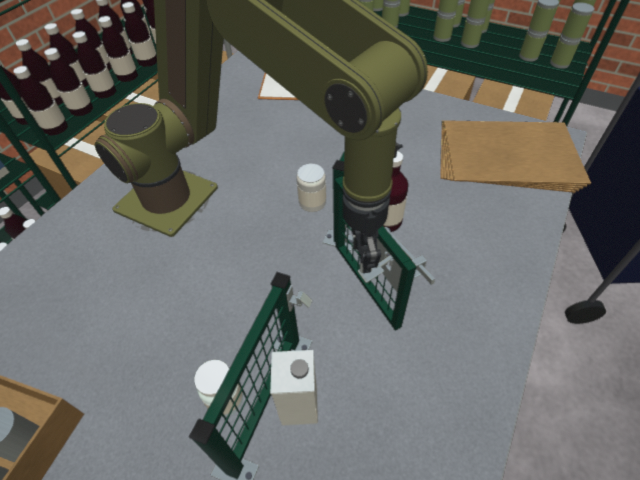

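The gate is at about 0.85 rad and the groceries are undisturbed. Continuing to about 1.45.

```bash
python3 -m jog '[{"dx":0.45,"dy":0.35,"dz":0,"ax":0,"ay":0,"az":0.03},{"dx":0.9,"dy":0.7,"dz":0,"ax":0,"ay":0,"az":0.06},{"dx":1.3,"dy":1.05,"dz":0,"ax":0,"ay":0,"az":0.09},{"dx":1.7,"dy":1.4,"dz":0,"ax":0,"ay":0,"az":0.12},{"dx":2.05,"dy":1.8,"dz":0,"ax":0,"ay":0,"az":0.15},{"dx":2.4,"dy":2.2,"dz":0,"ax":0,"ay":0,"az":0.18},{"dx":2.75,"dy":2.6,"dz":0,"ax":0,"ay":0,"az":0.21},{"dx":3.1,"dy":3.0,"dz":0,"ax":0,"ay":0,"az":0.24},{"dx":3.45,"dy":3.45,"dz":0,"ax":0,"ay":0,"az":0.27},{"dx":3.8,"dy":3.9,"dz":0,"ax":0,"ay":0,"az":0.3}]'; python3 snap.py 14
```

```text
time_s: 22.4
ee_pos: [0.653, -0.0424, 0.2116]
tool_rot: [0.887, 0.462, 0.003, 0.002]
ft_force: [1.6, -1.4, 5.1]
grip_width: 0.581
```

View pics/scene14.png

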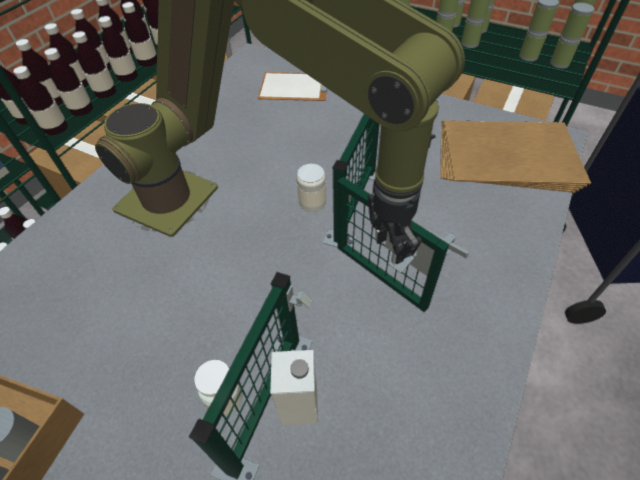

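```bash
python3 -m jog '[{"dx":0.3,"dy":0.45,"dz":0,"ax":0,"ay":0,"az":0.03},{"dx":0.6,"dy":0.9,"dz":0,"ax":0,"ay":0,"az":0.06},{"dx":0.85,"dy":1.35,"dz":0,"ax":0,"ay":0,"az":0.09},{"dx":1.1,"dy":1.8,"dz":0,"ax":0,"ay":0,"az":0.12},{"dx":1.35,"dy":2.25,"dz":0,"ax":0,"ay":0,"az":0.15},{"dx":1.6,"dy":2.7,"dz":0,"ax":0,"ay":0,"az":0.18},{"dx":1.8,"dy":3.2,"dz":0,"ax":0,"ay":0,"az":0.21},{"dx":2.0,"dy":3.7,"dz":0,"ax":0,"ay":0,"az":0.24},{"dx":2.2,"dy":4.2,"dz":0,"ax":0,"ay":0,"az":0.27},{"dx":2.4,"dy":4.7,"dz":0,"ax":0,"ay":0,"az":0.3},{"dx":2.55,"dy":5.25,"dz":0,"ax":0,"ay":0,"az":0.33},{"dx":2.7,"dy":5.8,"dz":0,"ax":0,"ay":0,"az":0.36},{"dx":2.7,"dy":5.8,"dz":0,"ax":0,"ay":0,"az":0.36}]'; python3 snap.py 15
```

```text
time_s: 24.12
ee_pos: [0.6804, 0.017, 0.2118]
tool_rot: [0.79, 0.613, 0.004, 0.002]
ft_force: [2.1, 1.3, 6.1]
grip_width: 0.586
```

View pics/scene15.png

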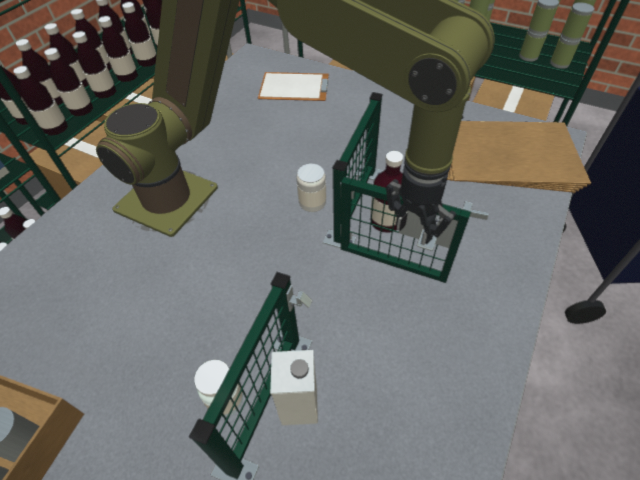

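The corner at (468,215) puts the gate at about 1.5 rad. I'll lift off the lever slowly, then go clear.

```bash
python3 -m jog '[{"dx":0,"dy":0,"dz":0.3,"ax":0,"ay":0,"az":0},{"dx":0,"dy":0,"dz":0.6,"ax":0,"ay":0,"az":0},{"dx":0,"dy":0,"dz":1,"ax":0,"ay":0,"az":0},{"dx":0,"dy":0,"dz":1.5,"ax":0,"ay":0,"az":0},{"dx":0,"dy":0,"dz":2,"ax":0,"ay":0,"az":0},{"dx":0,"dy":0,"dz":2.6,"ax":0,"ay":0,"az":0},{"dx":0,"dy":0,"dz":3.4,"ax":0,"ay":0,"az":0},{"dx":0,"dy":0,"dz":4.5,"ax":0,"ay":0,"az":0},{"dx":0,"dy":0,"dz":6.5,"ax":0,"ay":0,"az":0},{"dx":0,"dy":0,"dz":9,"ax":0,"ay":0,"az":0},{"dx":-2,"dy":-3,"dz":12,"ax":0,"ay":0,"az":0},{"dx":-4,"dy":-7,"dz":13,"ax":0,"ay":0,"az":0},{"dx":-6,"dy":-12,"dz":13,"ax":0,"ay":0,"az":0},{"dx":-6,"dy":-16,"dz":13,"ax":0,"ay":0,"az":0},{"dx":-6,"dy":-16,"dz":13,"ax":0,"ay":0,"az":0}]'; python3 snap.py 16
```

```text
time_s: 26.1
ee_pos: [0.6161, -0.1465, 0.3405]
tool_rot: [0.791, 0.611, -0.0, 0.0]
ft_force: [-0.7, 0.6, -0.2]
grip_width: 0.584
```

View pics/scene16.png

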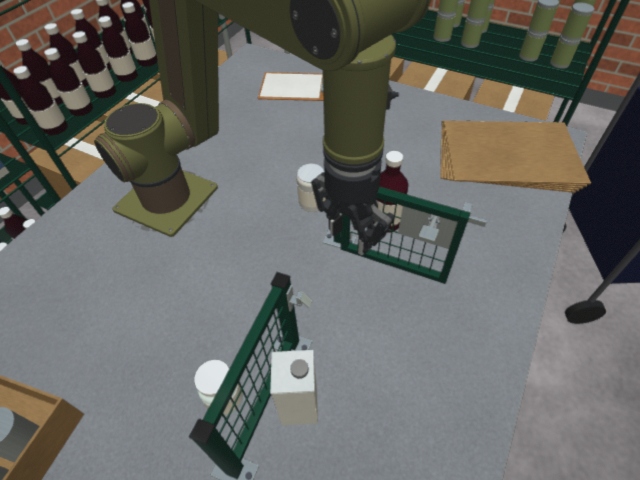

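View pics/top16.png

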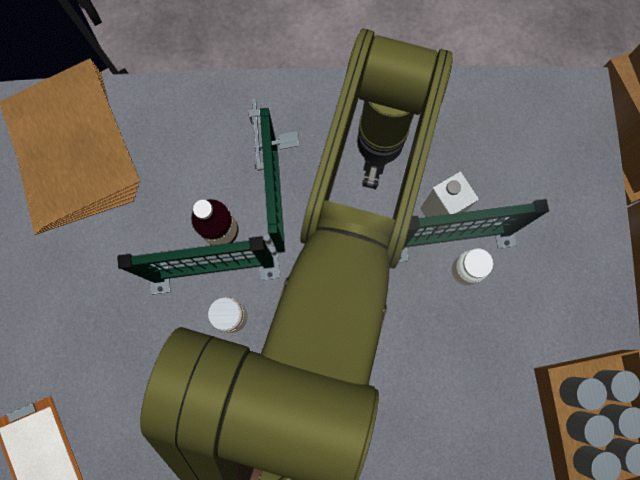

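Gate near square, robot clear of everything, groceries at the same pixels as before. I'll check the gate angle, bar and pad close up.

```bash
python3 ang.py 469 213 | head -1; python3 ang.py 266 111 top | tr ';' '\n' | sed -n '1p;15,18p'; python3 - <<'E'
import cv2,numpy as np
from tgt import *
a=cv2.imread("pics/scene16.png")[180:260,400:500];b=cv2.imread("pics/top16.png")[90:170,230:310]
cv2.imwrite("pics/end.png",np.hstack([cv2.resize(a,None,fx=4,fy=4,interpolation=2),cv2.resize(b,None,fx=4,fy=4,interpolation=2)]))
for th in(1.45,1.5):
  for nm,x,y,z in(("pad rest",-56,-200,.220),("pad mid",-56,-200,.205),("bar tip down",7,-300,.225),("bar tip up",7,-300,.244)):
    P=[*g2w(x,y,th),z];print(th,nm,((proj(cam("scene"),P)[0]-[400,180])*4).round(0),((proj(cam("top"),P)[0]-[230,90])*4+[400,0]).round(0))
E
```

```text
[0.76491894 0.06940637] [258.30843165 -21.43476405] gate angle 1.5432918424994284
[0.76007099 0.05946559] [252.3527577  -30.75418662] gate angle 1.5048116390588175
1.3 [292.5 109.3]
1.4 [279.7 107.6]
1.5 [266.7 107.2]
1.6 [253.7 108. ]
1.45 pad rest [100. 225.] [658. 205.]
1.45 pad mid [ 95. 245.] [660. 215.]
1.45 bar tip down [347. 200.] [536.  21.]
1.45 bar tip up [357. 174.] [532.   5.]
1.5 pad rest [112. 213.] [639. 200.]
1.5 pad mid [107. 232.] [640. 210.]
1.5 bar tip down [353. 178.] [507.  23.]
1.5 bar tip up [364. 152.] [503.   7.]
```

View pics/end.png

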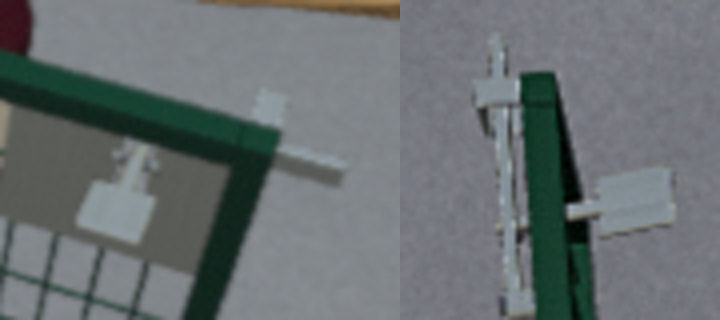

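The pad centre at (117,210) matches its predicted rest (112,213), and the bar tip at (345,172) matches its dropped position (353,178). Gate about 1.5 rad. Handing in.

```bash
python3 -c "
from workcell import env
s=env.state();print(s['time_s'],s['ft_force'],abs(s['qd']).max() if hasattr(s['qd'],'max') else s['qd']);print(env.sign_off())"
```

```text
26.4 [0.18607674 0.61298595 0.49142021] 0.002927888787772101
the job is handed in; nothing more can be done
None
```

The gate is open and stands at about 1.5 rad, roughly square to the guard. I handed the job in at 26.4 s; the hand-in gives no verdict.

- **Pressing:** I pressed the thumb pad down to its stop with one finger, in steps of 1 mm or less for most of the way. The readings were about 9 N at the stop, under the 16 N limit. The camera showed the bar clear of the tooth.
- **Swinging:** Friction on the held pad carried the gate past the catch along its arc, at about 0.25 rad/s. I eased the lever by 2 mm once past the ramp, then lifted off at the end.
- **Last checks:** The two cameras put the gate at 1.50 and 1.54 rad. The pad and bar tip were within about 2 px of their rest positions. The groceries looked unmoved in both views, judged by eye, and the robot was clear with about zero force.
- **What went wrong on the way:** The first move was refused because its rows left out some keys; nothing moved. During the press the other finger's linkage appeared to touch the top tube with a few newtons before the bar was clear, and I swung it back at once.

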